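# Index the next rosette and hold it under the bonding press

### The arm

A 6-joint arm with a two-finger parallel gripper is mounted at the origin on the work surface. World frame = base frame: x ahead of the robot, y to its left, z up, the work surface at z = 0. Lengths are in mm, angles in degrees, forces in N, time in s.
With the tool pointing down it reaches from about 300 to 850 mm from the base axis. Payload 4.2 kg.
Tool frame: the origin (TCP) lies midway between the tips of the shut fingers; the grasp point (between the pads) lies 19 mm behind it; z points along the fingers, y is the direction in which the jaws open and shut (so a half turn about z gives the same grasp; the last joint's range is limited). The gripper opens to 91 mm and grips with 3 to 60 N. Pads are 32 mm wide; open, the fingers measure 118 mm over their backs; the gripper's body (76 mm by 178 mm) begins 60 mm behind the grasp point.
Start: joints at [-70.359, 18.312, 89.639, -0, 72.044, -1.146], TCP at [204.068, -537.587, 213.976] pointing down, gripper open.
Joint ranges: [-177.97, 177.97], [-48.28, 115.42], [12.27, 149.76], [-77.06, 257.06], [2.81, 150.46], [-146.56, 146.56]. Speed limits (degrees/s): [147.25, 147.25, 180, 180, 180, 180].

### API

Orientations are given as [roll, pitch, yaw] about the fixed x, y, z axes, in that order (R = Rz(yaw) Ry(pitch) Rx(roll)).
In Python, from workcell import env gives the robot as it stands.
- The arm moves only by the shell command python3 -m jog 'ROWS' [FORCE]. ROWS is JSON, a list of rows, each an object of numbers: "dx", "dy", "dz": the shift along the world's x, y, z in m; "wx", "wy", "wz": the turn, a rotation vector about the world's x, y, z in rad; "grip": the gripper's target within -1 to 1 (shut at 1, half-way at 0, fully open at -1). In form: [{"dx": .., "dy": .., "dz": .., "wx": .., "wy": .., "wz": .., "grip": ..}, ...]. A call has 1 to 10 rows; each row shifts and turns the commanded pose from where the row before left it; what a row does not reach is not made up. A row lasts 1/10 s, in which the tool goes at most 50 mm and 8.59 degrees, less where a joint would pass 70% of its speed; a pose out of reach is approached as far as the arm can. A call with a gripper value outside its range is refused whole. The fingers move at their own pace and stop on an object; FORCE is the grip in N (left out, the last holds). Time passes only in rows, so rows that do not move let the fingers close. It gives the time, the measured TCP pose, the force and the opening at its end, in the units of the state.
- env.state(): the state, without advancing time (a new reading comes with each control period).
- env.grab_frame(name): name is "scene" or "top" or "wrist"; returns the picture (420x560x3 uint8, red, green, blue); there is no depth.
- env.get_calibration(name): a dict with "fx", "fy", "cx", "cy" (pixels), "R" (3x3) and "t" (3): a world point X has camera coordinates R X + t. Camera axes: x right, y down, z forward; pixel columns grow to the right and rows downward; lengths in mm; the calibration is good to about 2 mm. A picture is of the moment at which its call begins: read the wrist's pose just before it. get_calibration takes no time and is no camera call; for the wrist camera it gives the pose at the moment of the call.
- env.job_done(): hands the job in, once; it reports no verdict.
The state is a dict: "time_s": time; "qpos": joint angles; "qvel": joint speeds; "effort": joint torques, N m; "ee_pos": TCP position; "ee_rot": TCP orientation; "force": force on the tool from outside, world axes, zero at the start; "torque": the same for the moment, N m; "gripper_width": finger opening in mm.
Only numpy, scipy, OpenCV 4.12 (cv2) and the standard library are available. Lean on these libraries where they do the work, as an engineer would, in place of code of your own. Each camera call takes 0.05 s, during which the arm holds its last target. There are 200 camera calls.

### The job

Turn the bonding press's round table one click stop clockwise (seen from above), so that the next glued rosette lies under the press pad. Then pull the red lever down until the pad squeezes that rosette with the pad's spring about half compressed (6 mm of its 12 mm: the red half of its stem gone up into the ram, the green half still showing), never bottoming the spring, and keep it there: the program finishes while still holding the lever down. Keep the rosettes in their nests and leave everything else on the bench where it is.

Things in the scene. Friction and masses are not known exactly. Their poses are not given: they have to be found in the camera images.
- press: Green lever press, 0.31 m long, fixed on the bench, with a six-station round table. Origin: on the bench, on the table's vertical axis; z up, x from that axis to the station under the ram, y along the lever from pivot to red grip. In this frame, mm: column x 47 to 103, y -192 to -130; head z 120 to 170 from the column over the ram at x 75, y 0. Open from above at negative x.
- hub (a point): Centre of the round table's top face, 46 mm above the bench: aluminium disc of radius 120 mm that turns about the vertical axis here. Six nests at radius 75 mm, at 0, 60 .. 300 degrees from the press's x (0 is under the ram), and six upright black index pegs, 14 mm thick, 60 mm tall, at radius 108 mm, at 30, 90 .. 330 degrees. A small hub stands 10 mm up in the middle.
- dial (a joint): Turn of the round table, rad, growing CLOCKWISE seen from above; 0 at the start, next click stop at 1.047 (60 degrees). A spring roller on a star cam makes the stops: it resists with at most about 6 N at a peg for the first 30 degrees, then draws the table on to the next stop and centres it there.
- peg_a (a point): Centre of the top of one index peg (14 mm thick, upright, its top 106 mm above the bench and 33 mm above the rosettes' tops), which starts at 210 degrees in the press frame, on the side towards the robot; one click clockwise takes it to 150 degrees. Turns with the round table.
- peg_b (a point): The same point of the next peg clockwise, which starts at 150 degrees in the press frame.
- lever (a joint): Press lever, rad: 0 = up at its stop (a spring returns it there), grows as it is pulled down, end stop 0.41. The ram goes down 65 mm per rad. Its axis is horizontal, along the press's x, at x 75, y -65, z 195 mm in the press frame. The pad meets a rosette at about 0.215; half compression (6 mm) is at about 0.31. Pull at the grip: about 2 N at first, about 11 N at half compression.
- grip (a point): Middle of the lever's red round grip (28 mm thick, 95 mm long, along the lever), 205 mm from the lever's axis. At the start about 230 mm above the bench, the lever pointing 0.17 rad up; at half compression the grip is about 63 mm lower, 167 mm above the bench, the lever pointing 0.14 rad down. Nothing tall stands under it.
- pad (a joint): Compression of the spring in the ram's nose that carries the pad, m: 0 = free, 0.012 = bottomed. About 4 N at first touch and 2.5 N per mm. The visible stem (16 mm thick) above the pad is red in its upper 6 mm and green in its lower 6 mm and slides up into the ram.
- pad_face (a point): Centre of the underside of the round black pad (38 mm across); 14 mm above the rosette while the lever is up.
- rosette_next: The glued rosette to press next: pale mint foam rosette 53 mm across on a round wooden backing 58 mm across and 9 mm thick, 27 mm tall in all, loose between the three 7 mm tall pins of its nest. Origin: centre of its underside, z up. It starts in the nest at 60 degrees (counter-clockwise of the ram).
- rosette_done: Same size, mint; pressed already, starts in the nest under the ram.
- rosette_first: Same size, mint; pressed already, starts in the nest at -60 degrees.
- rosette_third: Same size, pale mint; waiting in the nest at 120 degrees.
- rosette_spare: Spare white rosette, 58 mm across, 27 mm tall, standing loose on the bench to the left of the press. Leave it.
- brush: Flat paint brush, 195 mm long, 18 mm thick, lying on the bench at the left. Leave it.
- glue: White glue bottle with orange cap, 62 mm across, 170 mm tall, at the left. Leave it.
- pot: Clear pot, 84 mm across, 75 mm tall, far left. Leave it.
- tape: Roll of blue masking tape, 100 mm across, 25 mm tall, at the right. Leave it.
- sander: Cork sanding block 100 x 70 x 35 mm, at the right. Leave it.
- stone: Carved mint foam stone, 110 mm across, 38 mm tall, at the right near the robot. Leave it.
There are look-alikes about, which are no part of the job. What is shaped like the rosette_spare but blue or pink is not meant.

How it is judged:
By the outcome, as a careful person would: the job done as asked, in the order asked, and still so for the second after the job is handed in, while the arm keeps its last pose, push and grip.
It also fails if it takes over 48 s, if anything falls off the work surface, if the arm or the gripper's body presses on something with over 40 N, if the wrist force passes 120 N, or if a joint passes its speed limit or range.

## Working session

There is one attempt and no reset: what is moved stays moved. The work goes in short steps, Python scripts to look and compute and a shell command to move; the robot and the scene stay as the last step left them, time stands still between calls to the robot, and variables do not carry over. Pictures are saved under pics/ and viewed, about 8 in all and at most 12, crops included, and the job is handed in when it is done.

```bash
mkdir -p pics
python3 - <<'E'
from workcell import env
import cv2,numpy as np
for n in("scene","top"):
    im=env.grab_frame(n); cv2.imwrite(f"pics/{n}0.png",im[:,:,::-1])
    c=env.get_calibration(n); print(n,c)
s=env.state();print(s['time_s'],s['ee_pos'],s['ee_rot'],s['gripper_width'],s['force'])
E
```

```text
scene {'fx': 506.659125108802, 'fy': 506.659125108802, 'cx': 284.86506090835087, 'cy': 210.32240753642972, 'R': array([[ 0.88414061,  0.46681911,  0.01937262],
       [ 0.31115414, -0.55737194, -0.76975296],
       [-0.34853764,  0.68659772, -0.63804787]]), 't': array([-481.86851684,   -7.81704479, 1886.29558389])}
top {'fx': 500.89791628819614, 'fy': 500.89791628819614, 'cx': 282.73674006754857, 'cy': 212.9777881054725, 'R': array([[-0.01736784, -0.99973989, -0.01478178],
       [-0.9877913 ,  0.01944559, -0.1545646 ],
       [ 0.15481184,  0.01191686, -0.9878721 ]]), 't': array([  75.82897099,  529.95233196, 1477.19423218])}
0.1 [ 203.92718662 -537.14005707  213.19199083] [-1.79907458e+02 -1.37117995e-03  2.07890824e+01] 91.00546570799793 [-0.30634289  0.61188589 -0.53910752]
```

View pics/top0.png

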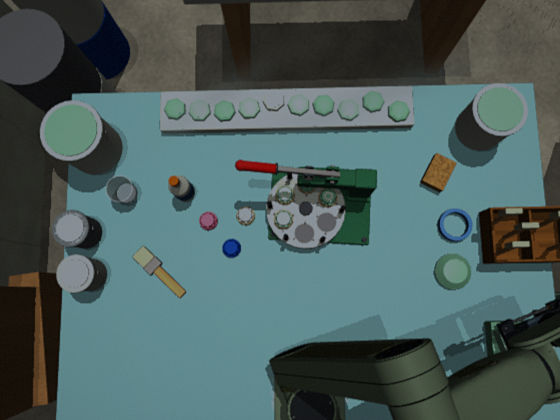

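View pics/scene0.png

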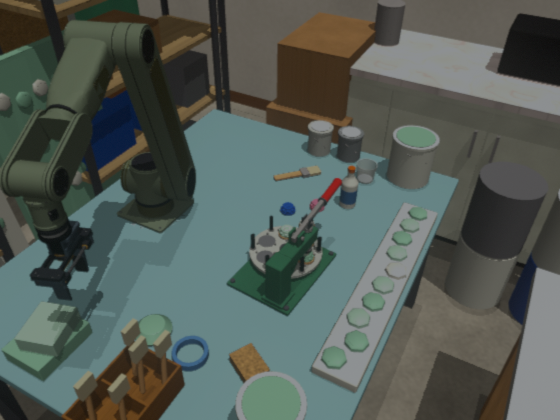

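Top view: image up is +x and left is +y. The press hub is near (306,208), the red grip spans (237–277,165), and the lower pegs are near (290,240) and (322,240). Next I'll measure the grip, the disc and the pegs.

```bash
cat > h.py <<'E'
import numpy as np,cv2
from workcell import env
def ray(n,uv,c=None):
    c=c or env.get_calibration(n); R=np.array(c['R']);t=np.array(c['t'])
    d=R.T@np.array([(uv[0]-c['cx'])/c['fx'],(uv[1]-c['cy'])/c['fy'],1.]); return -R.T@t,d/np.linalg.norm(d)
def plane(n,uv,z,c=None):
    o,d=ray(n,uv,c); return o+d*(z-o[2])/d[2]
def proj(n,X,c=None):
    c=c or env.get_calibration(n); p=np.array(c['R'])@np.array(X,float)+c['t']; return np.array([c['fx']*p[0]/p[2]+c['cx'],c['fy']*p[1]/p[2]+c['cy']])
def tri(r1,r2):
    (a,d),(b,e)=r1,r2; s=np.linalg.lstsq(np.c_[d,-e],b-a,rcond=None)[0]; p,q=a+s[0]*d,b+s[1]*e
    return (p+q)/2,np.linalg.norm(p-q)
def redgrip(im,box):
    x0,y0,x1,y1=box; h=cv2.cvtColor(im[y0:y1,x0:x1],cv2.COLOR_RGB2HSV)
    m=((((h[...,0]<6)|(h[...,0]>174))&(h[...,1]>170)&(h[...,2]>70))*255).astype(np.uint8)
    n,l,st,ce=cv2.connectedComponentsWithStats(m); i=1+st[1:,4].argmax()
    r=cv2.minAreaRect(np.argwhere(l==i)[:,::-1].astype(np.float32)); return np.array(r[0])+[x0,y0],r[1:]
E
python3 - <<'E'
from h import *
T=cv2.imread('pics/top0.png')[:,:,::-1];S=cv2.imread('pics/scene0.png')[:,:,::-1]
g,a=redgrip(T,(215,150,300,190));k,b=redgrip(S,(290,165,360,230));print(g,a,k,b)
G=tri(ray('top',g),ray('scene',k));print('grip',G)
# disc pegs: dark blobs
x0,y0,x1,y1=255,160,360,260
c=cv2.resize(T[y0:y1,x0:x1],None,fx=5,fy=5,interpolation=cv2.INTER_CUBIC)
s=cv2.resize(S[190:310,220:350],None,fx=5,fy=5,interpolation=cv2.INTER_CUBIC)[:525]
o=np.zeros((525,525,3),np.uint8);o[:c.shape[0],:c.shape[1]]=c[:525]
cv2.imwrite('pics/c1.png',o[:,:,::-1]);cv2.imwrite('pics/c2.png',s[:,:,::-1])
m=(T[y0:y1,x0:x1].max(2)<55).astype(np.uint8)
n,l,st,ce=cv2.connectedComponentsWithStats(m)
for i in range(1,n):
    if st[i,4]>8: print(st[i],ce[i]+[x0,y0],plane('top',ce[i]+[x0,y0],106)[:2])
print('hub guess',plane('top',(306,208),56))
E
```

```text
[255.55082321 165.9578886 ] ((39.48311996459961, 9.147388458251953), 5.355824947357178) [331.68401337 188.41078186] ((6.58487606048584, 23.839693069458008), 37.5685920715332)
grip (array([632.57382499, 135.96492348, 236.55394405]), np.float64(6.405993858280302))
[  17    4   88   50 1142] [327.87565674 188.54203152] [590.83979044 -67.86948275]
[50  7  9  2 16] [309.  167.5] [655.08957605 -14.38995217]
[71  8 13  4 25] [331.72 169.4 ] [647.95304047 -80.94368765]
[12 41  5  8 33] [269.18181818 204.54545455] [546.82278088 104.25758755]
[ 45  42  12  13 126] [305.31746032 208.14285714] [534.12348076  -0.61399238]
[68 42  7  5 12] [326.   204.25] [544.39965913 -60.96840289]
[13 66 12 14 51] [272.66666667 233.56862745] [461.65389766  95.32102264]
[29 74  4  7 24] [285.41666667 237.25      ] [450.28941296  58.73701345]
[65 77  5  6 25] [322.04 239.6 ] [441.50659706 -46.43019467]
[73 77 12  6 20] [332.6  240.95] [437.04194324 -76.62000623]
[87 83 14  1 14] [348.5 243. ] [ 430.28202344 -121.99136092]
hub guess [542.80355111  -4.36380931  56.        ]
```

View pics/c1.png

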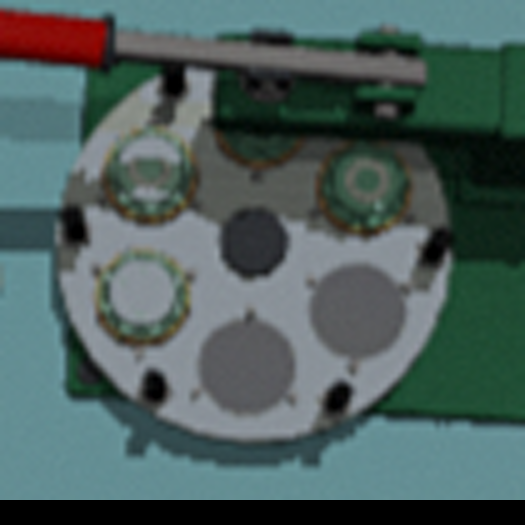

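The crop shows pegs at lower left (154,387) and lower right (337,398), two empty nests on the robot side, and rosettes at upper left, lower left and upper right. The two near pegs put the press yaw at about -4.8° and the hub at about (539,-2), and their 105.5 mm spacing fits the expected 108 mm. One tool yaw of about 85° suits both jobs. The side of the shut fingers can push peg_a along the press y, and the jaws can then straddle the lever grip.

```bash
python3 -m jog '[{"dx":0.0225,"dy":0.040,"wz":0.112,"grip":1},{"dx":0.0225,"dy":0.040,"wz":0.112,"grip":1},{"dx":0.0225,"dy":0.040,"wz":0.112,"grip":1},{"dx":0.0225,"dy":0.040,"wz":0.112,"grip":1},{"dx":0.0225,"dy":0.040,"wz":0.112,"grip":1},{"dx":0.0225,"dy":0.040,"wz":0.112,"grip":1},{"dx":0.0225,"dy":0.040,"wz":0.112,"grip":1},{"dx":0.0225,"dy":0.040,"wz":0.112,"grip":1},{"dx":0.0225,"dy":0.040,"wz":0.112,"grip":1},{"dx":0.0225,"dy":0.040,"wz":0.112,"grip":1}]'
```

```text
invalid input
```

```bash
python3 -m jog '[{"dx":0.0225,"dy":0.040,"dz":0,"wx":0,"wy":0,"wz":0.112,"grip":1},{"dx":0.0225,"dy":0.040,"dz":0,"wx":0,"wy":0,"wz":0.112,"grip":1},{"dx":0.0225,"dy":0.040,"dz":0,"wx":0,"wy":0,"wz":0.112,"grip":1},{"dx":0.0225,"dy":0.040,"dz":0,"wx":0,"wy":0,"wz":0.112,"grip":1},{"dx":0.0225,"dy":0.040,"dz":0,"wx":0,"wy":0,"wz":0.112,"grip":1},{"dx":0.0225,"dy":0.040,"dz":0,"wx":0,"wy":0,"wz":0.112,"grip":1},{"dx":0.0225,"dy":0.040,"dz":0,"wx":0,"wy":0,"wz":0.112,"grip":1},{"dx":0.0225,"dy":0.040,"dz":0,"wx":0,"wy":0,"wz":0.112,"grip":1},{"dx":0.0225,"dy":0.040,"dz":0,"wx":0,"wy":0,"wz":0.112,"grip":1},{"dx":0.0225,"dy":0.040,"dz":0,"wx":0,"wy":0,"wz":0.112,"grip":1}]'
```

```text
time_s: 1.1
ee_pos: [429.4, -135.8, 213.9]
ee_rot: [-180.0, 0.0, 85.2]
force: [0.8, -0.3, 0.3]
gripper_width: 14.0
```

```bash
python3 -m jog '[{"dx":0,"dy":0.02,"dz":-0.03,"wx":0,"wy":0,"wz":0,"grip":1},{"dx":0,"dy":0.02,"dz":-0.03,"wx":0,"wy":0,"wz":0,"grip":1},{"dx":0,"dy":0,"dz":-0.04,"wx":0,"wy":0,"wz":0,"grip":1},{"dx":0,"dy":0,"dz":-0.04,"wx":0,"wy":0,"wz":0,"grip":1},{"dx":0,"dy":0,"dz":0,"wx":0,"wy":0,"wz":0,"grip":1}]'
python3 - <<'E'
from h import *
im=env.grab_frame('top');c=cv2.resize(im[150:260,235:375],None,fx=5,fy=5,interpolation=cv2.INTER_CUBIC)
cv2.imwrite('pics/a1.png',c[:,:,::-1])
E
```

```text
time_s: 1.6
ee_pos: [424.8, -96.3, 70.0]
ee_rot: [-179.3, -0.1, 85.0]
force: [-0.8, 0.9, 1.0]
gripper_width: 0.3
```

View pics/a1.png

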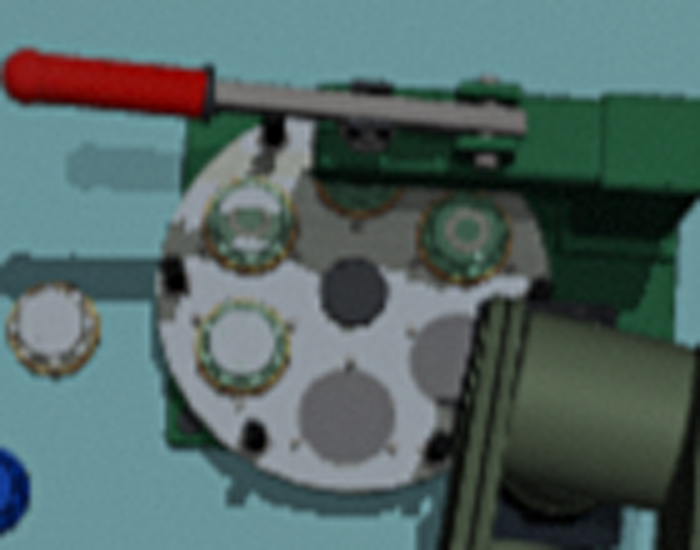

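The tool is to the right of peg_a, which shows at (436,445). Everything is undisturbed, so I'll push along the press y.

```bash
python3 -m jog '[{"dx":0.006,"dy":0.008,"dz":0.003,"wx":0,"wy":0,"wz":0,"grip":1},{"dx":0.001,"dy":0.008,"dz":0,"wx":0,"wy":0,"wz":0,"grip":1},{"dx":0.001,"dy":0.008,"dz":0,"wx":0,"wy":0,"wz":0,"grip":1},{"dx":0,"dy":0.008,"dz":0,"wx":0,"wy":0,"wz":0,"grip":1},{"dx":0,"dy":0.008,"dz":0,"wx":0,"wy":0,"wz":0,"grip":1},{"dx":0.001,"dy":0.008,"dz":0,"wx":0,"wy":0,"wz":0,"grip":1},{"dx":0,"dy":0.008,"dz":0,"wx":0,"wy":0,"wz":0,"grip":1},{"dx":0.001,"dy":0.008,"dz":0,"wx":0,"wy":0,"wz":0,"grip":1}]'
python3 -m jog '[{"dx":0.001,"dy":0.007,"dz":0,"wx":0,"wy":0,"wz":0,"grip":1},{"dx":0,"dy":0.007,"dz":0,"wx":0,"wy":0,"wz":0,"grip":1},{"dx":0.001,"dy":0.006,"dz":0,"wx":0,"wy":0,"wz":0,"grip":1},{"dx":0.001,"dy":0.006,"dz":0,"wx":0,"wy":0,"wz":0,"grip":1},{"dx":0,"dy":0.006,"dz":0,"wx":0,"wy":0,"wz":0,"grip":1},{"dx":0,"dy":0,"dz":0,"wx":0,"wy":0,"wz":0,"grip":1}]'
python3 - <<'E'
from h import *
im=env.grab_frame('top');c=cv2.resize(im[150:260,235:375],None,fx=5,fy=5,interpolation=cv2.INTER_CUBIC)
cv2.imwrite('pics/a2.png',c[:,:,::-1])
E
```

```text
time_s: 2.45
ee_pos: [435.3, -33.4, 77.0]
ee_rot: [-179.6, 0.1, 85.1]
force: [-8.5, -4.1, 3.0]
gripper_width: 0.3
time_s: 3.05
ee_pos: [442.6, -0.8, 77.2]
ee_rot: [179.9, -0.0, 85.0]
force: [0.5, -0.0, 0.5]
gripper_width: 0.1
```

View pics/a2.png

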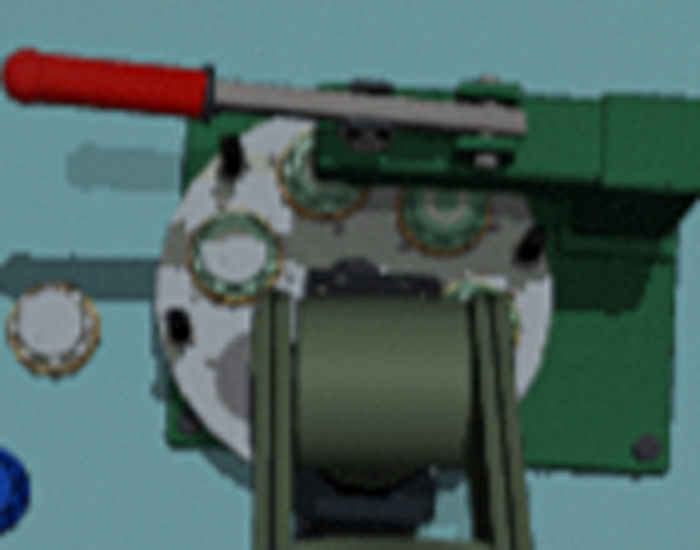

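The table has turned about 40–45° and is past the cam peak, with no force on the tool. I'll follow through to the stop.

```bash
python3 -m jog '[{"dx":0,"dy":0.005,"dz":0,"wx":0,"wy":0,"wz":0,"grip":1},{"dx":0,"dy":0.005,"dz":0,"wx":0,"wy":0,"wz":0,"grip":1},{"dx":0,"dy":0.005,"dz":0,"wx":0,"wy":0,"wz":0,"grip":1},{"dx":0,"dy":0.005,"dz":0,"wx":0,"wy":0,"wz":0,"grip":1},{"dx":0,"dy":0.003,"dz":0,"wx":0,"wy":0,"wz":0,"grip":1},{"dx":0,"dy":0,"dz":0,"wx":0,"wy":0,"wz":0,"grip":1}]'
python3 -m jog '[{"dx":0,"dy":-0.01,"dz":0.03,"wx":0,"wy":0,"wz":0,"grip":0},{"dx":0,"dy":-0.01,"dz":0.045,"wx":0,"wy":0,"wz":0,"grip":0},{"dx":0,"dy":0,"dz":0.049,"wx":0,"wy":0,"wz":0,"grip":0},{"dx":0,"dy":0,"dz":0.049,"wx":0,"wy":0,"wz":0,"grip":0},{"dx":0,"dy":0.035,"dz":0.035,"wx":0,"wy":0,"wz":0,"grip":0},{"dx":0.02,"dy":0.035,"dz":0.03,"wx":0,"wy":0,"wz":0,"grip":0},{"dx":0.02,"dy":0.04,"dz":0,"wx":0,"wy":0,"wz":0,"grip":0},{"dx":0.02,"dy":0.03,"dz":0,"wx":0,"wy":0,"wz":0,"grip":0}]'
python3 - <<'E'
from h import *
im=env.grab_frame('top');c=cv2.resize(im[150:260,235:375],None,fx=5,fy=5,interpolation=cv2.INTER_CUBIC)
cv2.imwrite('pics/a3.png',c[:,:,::-1])
g,a=redgrip(im,(215,150,300,190));print(g,a,plane('top',g,230),plane('top',g,238))
S=cv2.imread('pics/scene0.png')
cv2.imwrite('pics/x.png',cv2.resize(S[170:290,240:360],None,fx=5,fy=5,interpolation=cv2.INTER_CUBIC))
E
```

```text
time_s: 3.7
ee_pos: [442.1, 21.8, 77.0]
ee_rot: [180.0, -0.0, 85.0]
force: [-0.1, -0.6, 0.3]
gripper_width: 0.1
time_s: 4.5
ee_pos: [502.8, 143.2, 316.3]
ee_rot: [179.8, -0.1, 85.0]
force: [0.7, -0.7, -0.3]
gripper_width: 45.5
[270.5 168. ] ((8.0, 9.0), 90.0) [624.89928525  94.52809684 230.        ] [622.89496176  94.24384975 238.        ]
```

View pics/a3.png

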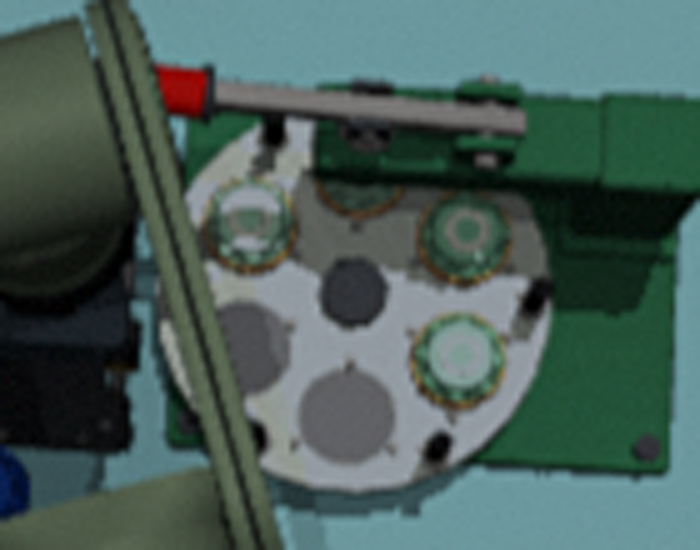

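The table sits exactly one stop on. The pegs are back on their stop positions, rosette_third is at 60°, and all the rosettes are in their nests. Next I'll move above the grip, at about (628,131).

```bash
python3 -m jog '[{"dx":0.04,"dy":-0.004,"dz":0,"wx":0,"wy":0,"wz":0,"grip":-0.4},{"dx":0.045,"dy":-0.004,"dz":0,"wx":0,"wy":0,"wz":0,"grip":-0.4},{"dx":0.04,"dy":-0.004,"dz":0,"wx":0,"wy":0,"wz":0,"grip":-0.4},{"dx":0,"dy":0,"dz":0,"wx":0,"wy":0,"wz":0,"grip":-0.4},{"dx":0,"dy":0,"dz":0,"wx":0,"wy":0,"wz":0,"grip":-0.4}]'
python3 - <<'E'
from h import *
c=env.get_calibration('wrist');im=env.grab_frame('wrist');cv2.imwrite('pics/w1.png',im[:,:,::-1])
g,a=redgrip(im,(0,0,560,420));print(g,a,plane('wrist',g,232,c))
T=cv2.imread('pics/top0.png')[:,:,::-1];print(plane('top',redgrip(T,(215,150,300,190))[0],232)); print(env.state()['ee_pos'])
E
```

```text
time_s: 5.05
ee_pos: [626.9, 128.8, 313.4]
ee_rot: [-179.8, 0.0, 84.9]
force: [-0.2, 0.3, -0.1]
gripper_width: 64.0
[285.5 205. ] ((128.0, 37.0), 90.0) [631.21378373 137.74666065 232.        ]
[630.88383789 134.60030125 232.        ]
[626.25349882 128.98928814 314.32319477]
```

View pics/w1.png

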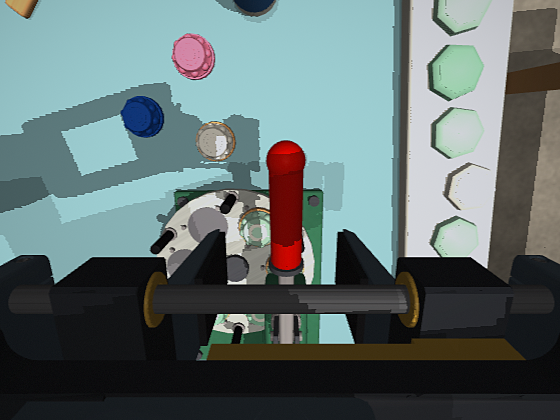

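Wrist view: the red grip runs (285,140–265) and lies between the open fingers. The wrist and top views agree on (631,136). I'll descend and grip.

```bash
python3 -m jog '[{"dx":0.0045,"dy":0.005,"dz":-0.03,"wx":0,"wy":0,"wz":0,"grip":-0.4},{"dx":0,"dy":0,"dz":-0.03,"wx":0,"wy":0,"wz":0,"grip":-0.4},{"dx":0,"dy":0,"dz":-0.022,"wx":0,"wy":0,"wz":0,"grip":-0.4},{"dx":0,"dy":0,"dz":-0.02,"wx":0,"wy":0,"wz":0,"grip":-0.4},{"dx":0,"dy":0,"dz":0,"wx":0,"wy":0,"wz":0,"grip":-0.4},{"dx":0,"dy":0,"dz":0,"wx":0,"wy":0,"wz":0,"grip":1},{"dx":0,"dy":0,"dz":0,"wx":0,"wy":0,"wz":0,"grip":1},{"dx":0,"dy":0,"dz":0,"wx":0,"wy":0,"wz":0,"grip":1},{"dx":0,"dy":0,"dz":0,"wx":0,"wy":0,"wz":0,"grip":1},{"dx":0,"dy":0,"dz":0,"wx":0,"wy":0,"wz":0,"grip":1}]' 35
```

```text
time_s: 6.1
ee_pos: [631.0, 134.3, 213.3]
ee_rot: [-180.0, -0.0, 85.0]
force: [0.8, 0.3, 0.7]
gripper_width: 27.3
```

```bash
python3 -m jog '[{"dx":0,"dy":0,"dz":-0.0055,"wx":-0.026,"wy":0.002,"wz":0,"grip":1},{"dx":0,"dy":0,"dz":-0.0055,"wx":-0.026,"wy":0.002,"wz":0,"grip":1},{"dx":0,"dy":0,"dz":-0.0055,"wx":-0.026,"wy":0.002,"wz":0,"grip":1},{"dx":0,"dy":0,"dz":-0.0055,"wx":-0.026,"wy":0.002,"wz":0,"grip":1},{"dx":0,"dy":0,"dz":-0.0055,"wx":-0.026,"wy":0.002,"wz":0,"grip":1},{"dx":0,"dy":-0.0005,"dz":-0.0055,"wx":-0.026,"wy":0.002,"wz":0,"grip":1},{"dx":0,"dy":-0.0005,"dz":-0.0055,"wx":-0.026,"wy":0.002,"wz":0,"grip":1},{"dx":0,"dy":-0.0005,"dz":-0.0055,"wx":-0.026,"wy":0.002,"wz":0,"grip":1},{"dx":0,"dy":0,"dz":0,"wx":0,"wy":0,"wz":0,"grip":1},{"dx":0,"dy":0,"dz":0,"wx":0,"wy":0,"wz":0,"grip":1}]'
python3 - <<'E'
from h import *
im=env.grab_frame('scene');c=cv2.resize(im[170:290,240:360],None,fx=5,fy=5,interpolation=cv2.INTER_CUBIC)
w=env.grab_frame('wrist');
cv2.imwrite('pics/p1.png',np.hstack([c[:300,:400],cv2.resize(w,(400,300))])[:,:,::-1])
E
```

```text
time_s: 7.1
ee_pos: [631.0, 133.5, 168.6]
ee_rot: [179.9, 11.9, 85.0]
force: [-4.7, 4.0, 3.8]
gripper_width: 27.4
```

View pics/p1.png

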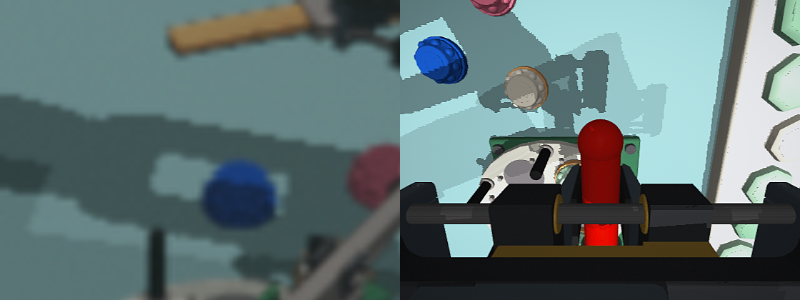

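The fingers hold the red grip squarely, and the lever is at about 0.215 by geometry, so the pad is near contact. I'll pull the remaining 20 mm in stages and watch the force.

```bash
python3 -m jog '[{"dx":0,"dy":-0.0007,"dz":-0.0035,"wx":-0.016,"wy":0.0013,"wz":0,"grip":1},{"dx":0,"dy":-0.0007,"dz":-0.0035,"wx":-0.016,"wy":0.0013,"wz":0,"grip":1},{"dx":0,"dy":0,"dz":0,"wx":0,"wy":0,"wz":0,"grip":1},{"dx":0,"dy":0,"dz":0,"wx":0,"wy":0,"wz":0,"grip":1}]'
python3 -m jog '[{"dx":0,"dy":-0.0007,"dz":-0.0035,"wx":-0.016,"wy":0.0013,"wz":0,"grip":1},{"dx":0,"dy":-0.0007,"dz":-0.0035,"wx":-0.016,"wy":0.0013,"wz":0,"grip":1},{"dx":0,"dy":0,"dz":0,"wx":0,"wy":0,"wz":0,"grip":1},{"dx":0,"dy":0,"dz":0,"wx":0,"wy":0,"wz":0,"grip":1}]'
python3 -m jog '[{"dx":0,"dy":-0.0007,"dz":-0.003,"wx":-0.016,"wy":0.0013,"wz":0,"grip":1},{"dx":0,"dy":-0.0007,"dz":-0.003,"wx":-0.016,"wy":0.0013,"wz":0,"grip":1},{"dx":0,"dy":0,"dz":0,"wx":0,"wy":0,"wz":0,"grip":1},{"dx":0,"dy":0,"dz":0,"wx":0,"wy":0,"wz":0,"grip":1},{"dx":0,"dy":0,"dz":0,"wx":0,"wy":0,"wz":0,"grip":1},{"dx":0,"dy":0,"dz":0,"wx":0,"wy":0,"wz":0,"grip":1}]'
python3 - <<'E'
from h import *
S=cv2.imread('pics/scene0.png')[:,:,::-1];im=env.grab_frame('scene');f=lambda a:cv2.resize(a[180:320,240:340],(400,560),interpolation=cv2.INTER_CUBIC)
cv2.imwrite('pics/p2.png',np.hstack([f(S),f(im)])[:,:,::-1])
T=env.grab_frame('top');cv2.imwrite('pics/t2.png',T[:,:,::-1]);cv2.imwrite('pics/w2.png',env.grab_frame('wrist')[:,:,::-1])
print(env.state()['force'],env.state()['ee_pos'])
E
```

```text
time_s: 7.6
ee_pos: [631.0, 132.6, 162.3]
ee_rot: [179.9, 13.7, 85.0]
force: [-5.5, 6.9, 5.5]
gripper_width: 27.5
time_s: 8.0
ee_pos: [630.9, 131.4, 155.6]
ee_rot: [179.9, 15.5, 85.0]
force: [-6.4, 7.1, 7.4]
gripper_width: 27.3
time_s: 8.6
ee_pos: [630.8, 130.2, 150.0]
ee_rot: [179.8, 17.3, 84.9]
force: [-6.6, 7.4, 9.1]
gripper_width: 27.3
[-5.5600144   7.39433226  8.73963967] [630.79137665 130.22356683 149.97665416]
```

View pics/p2.png

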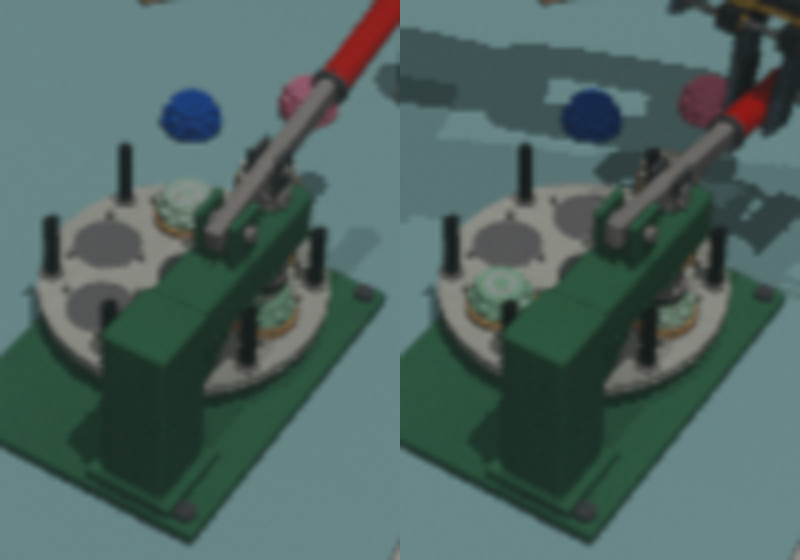

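Scene view: rosette_next now sits under the pad at right (680,305), the lever collar went from (330,87) to (335,127), and the nests are undisturbed. I'll check the lever angle from the collar and zoom in on the stem.

Run:
```python
from h import *
from scipy.optimize import least_squares
yaw=-.083;hub=np.array([539.1,-1.6,0]);ex=np.array([np.cos(yaw),np.sin(yaw),0]);ey=np.array([-np.sin(yaw),np.cos(yaw),0])
def P(r,q): e=.17-q; return hub+75*ex+(-65+r*np.cos(e))*ey+[0,0,195+r*np.sin(e)]
o=lambda u,v:np.array([240+u/4,180+v/4])
a,b=o(330,87),o(335,127)
for r in(150,155,160): print(r,proj('scene',P(r,0)),a,[ (q,(proj('scene',P(r,q))-proj('scene',P(r,0))).round(1)) for q in(.2,.26,.31,.36)])
print(b-a)
S=cv2.imread('pics/scene0.png');im=env.grab_frame('scene')[:,:,::-1]
f=lambda a:cv2.resize(a[235:275,295:325],(390,520),interpolation=cv2.INTER_CUBIC)
cv2.imwrite('pics/z.png',cv2.convertScaleAbs(np.hstack([f(S),f(im)]),alpha=1.8))
print(env.state()['force'])
```

```text
150 [318.8685364  201.99745761] [322.5  201.75] [(0.2, array([-0.3,  7. ])), (0.26, array([-0.5,  9.3])), (0.31, array([-0.8, 11.3])), (0.36, array([-1.1, 13.2]))]
155 [319.66519503 200.96802282] [322.5  201.75] [(0.2, array([-0.3,  7.3])), (0.26, array([-0.5,  9.6])), (0.31, array([-0.8, 11.6])), (0.36, array([-1.2, 13.7]))]
160 [320.45915159 199.94207963] [322.5  201.75] [(0.2, array([-0.3,  7.5])), (0.26, array([-0.6,  9.9])), (0.31, array([-0.9, 12. ])), (0.36, array([-1.2, 14.1]))]
[ 1.25 10.  ]
[-5.64157301  8.04549658  8.22621128]
```

View pics/z.png

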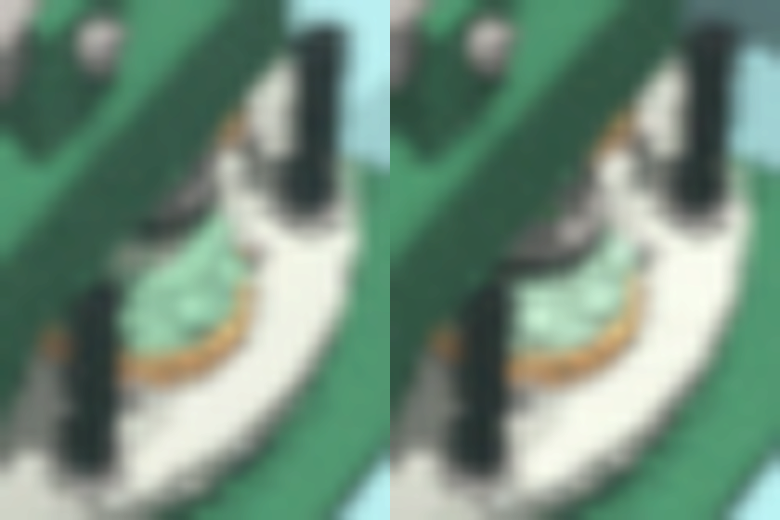

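The zoom shows the pad on the rosette, but the head hides the stem. Force (about 9.5 N across the lever, where 11 is expected) and the collar shift both suggest 0.27–0.29, slightly short of 0.31. I'll measure the lever motion at sub-pixel level before adding a few mm.

```bash
cat > m.py <<'E'
from h import *
yaw=-.083;hub=np.array([539.1,-1.6,0]);ex=np.array([np.cos(yaw),np.sin(yaw),0]);ey=np.array([-np.sin(yaw),np.cos(yaw),0])
def P(r,q): e=.17-q; return hub+75*ex+(-65+r*np.cos(e))*ey+[0,0,195+r*np.sin(e)]
def edge(im):  # red-start point: lower-left end of red grip, sub-pixel by upscaling
    c=cv2.resize(im[185:230,305:340],None,fx=8,fy=8,interpolation=cv2.INTER_CUBIC).astype(int)
    m=(c[...,0]>70)&(c[...,0]>2*c[...,1])&(c[...,0]>2*c[...,2])
    p=np.argwhere(m)[:,::-1]; s=p@np.array([-.7,.7]); k=p[s>np.percentile(s,100)-24]
    return k.mean(0)/8+[305,185]
if __name__=='__main__':
    a=edge(cv2.imread('pics/scene0.png')[:,:,::-1]);F=[]
    b=np.mean([edge(env.grab_frame('scene')) for _ in range(2)],0)
    F=np.mean([(env.grab_frame('scene'),env.state()['force'])[1] for _ in range(5)],0)
    qs=np.arange(.15,.42,.002)
    for r in(155,160): print(r,a,b,qs[np.argmin([abs((proj('scene',P(r,q))-proj('scene',P(r,0)))[1]-(b-a)[1]) for q in qs])])
    print(F,env.state()['time_s'])
E
python3 m.py
```

```text
155 [324.8846243  197.86734694] [324.92178933 209.42032208] 0.30800000000000016
160 [324.8846243  197.86734694] [324.92178933 209.42032208] 0.30000000000000016
[-6.01104228  7.48523602  8.31546147] 9.15
```

The sub-pixel collar shift gives 0.30–0.31, geometry gives 0.31 and force gives about 0.285. I'll add 2 mm and hold.

```bash
python3 -m jog '[{"dx":0,"dy":-0.0002,"dz":-0.002,"wx":-0.008,"wy":0.0007,"wz":0,"grip":1},{"dx":0,"dy":0,"dz":0,"wx":0,"wy":0,"wz":0,"grip":1},{"dx":0,"dy":0,"dz":0,"wx":0,"wy":0,"wz":0,"grip":1},{"dx":0,"dy":0,"dz":0,"wx":0,"wy":0,"wz":0,"grip":1},{"dx":0,"dy":0,"dz":0,"wx":0,"wy":0,"wz":0,"grip":1},{"dx":0,"dy":0,"dz":0,"wx":0,"wy":0,"wz":0,"grip":1}]'; python3 m.py
```

```text
time_s: 9.75
ee_pos: [630.8, 129.8, 148.1]
ee_rot: [179.8, 17.8, 84.9]
force: [-6.3, 7.6, 8.6]
gripper_width: 27.3
155 [324.8846243  197.86734694] [325.13043571 209.83707554] 0.31800000000000017
160 [324.8846243  197.86734694] [325.13043571 209.83707554] 0.31000000000000016
[-6.61982683  7.16981438  8.86522971] 10.1
```

```bash
python3 -c "
from workcell import env
print(env.job_done())"
```

```text
the job is handed in; nothing more can be done
None
```

The job is handed in: the table is one click stop clockwise, and the arm is still gripping the lever, held down at about half compression of the pad spring. I could not confirm the compression by sight, because the press head hides the red and green stem from the scene view. It rests on lever geometry, the camera's view of the lever, and force.

- **Table:** I pushed peg_a with the shut fingers. The top view afterwards showed the pegs back on their stop positions. All the rosettes were in their nests, with rosette_next under the pad.
- **Lever:** I gripped the red grip at 35 N and pulled it down in small steps. The arm's own position gives a lever angle of about 0.32 rad, and the grip's shift in the scene picture gives 0.31–0.32. The target was about 0.31.
- **Force disagreement:** the force across the lever was about 9.8 N, where 11 N was expected. That alone would mean about 0.29 rad, or roughly 5 mm of compression. All three estimates are well short of bottoming, which should come near 0.40.
- **Time and surroundings:** the robot clock was at about 10 s of the 48 s allowed. Nothing else on the bench appeared disturbed in the views I took.

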